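# Clamp a rail in the dowel-drilling jig: home, snug, a quarter turn more

### The job

Set the beech rail up for dowelling: slide it along its guides in the jig until its end sits fully home against the drill block, without ramming it. Then screw the clamp down with its black bar knob (clockwise from above) until the pad meets the rail and the knob suddenly turns much stiffer, give it a quarter turn more from there and let go. Less and the rail will slip, much more and the pad crushes the wood; leave everything else on the bench where it lies.

Things in the scene. Friction and masses are not known exactly. Their poses are not given: they have to be found in the camera images.
- jig: Dowel-drilling jig fixed to the bench: dark film-faced base board 270 x 190 x 18 mm (x from -150 to +120), two 14 mm high aluminium guides, drill block at +x, steel bridge across the middle (44 mm along x, 175 over its feet, beam top 82 mm, boss 90 mm above the bench). Origin on the bench under the clamp-screw axis; x along the guides towards the drill block, z up.
- block_face (a point): Centre of the drill block's stop face, 29 mm above the bench, 75 mm from the screw axis. The aluminium block is 28 mm thick, 100 wide and 62 high over the bench, with two brass bushings on its far side. x points from the rail into the block, along the guides.
- rail: The workpiece: loose planed beech bar 240 x 44 x 22 mm, 0.17 kg, lying on the jig's base between the guides (1.5 mm play each side) and under the screw's pad; starts 15 to 45 mm short of the block. Origin at the centre of its underside, x along it towards the block. A push of about 1 N slides it.
- rail_tip (a point): Centre of the rail's end face towards the drill block, at mid-height (11 mm over the rail's underside); axes as the rail's. It must come to rest against the block face.
- rail_tail (a point): Centre of the rail's other end face, the one to push on, 240 mm from the tip, 29 mm above the bench; axes as the rail's. Even with the rail home it overhangs the base board by 15 mm, with nothing around it.
- screw: Vertical clamp screw in the bridge, topped by a black bar knob: bar 76 mm long (its x), 16 thick (y), 30 high (z). Origin at the bar's centre on the screw axis, about 120 mm above the bench; z up. Free below the bar down to the boss at 90 mm; neck 15 mm dia. Right-hand thread, 4 mm a turn: clockwise from above lowers bar and pad. The round steel swivel pad, 33 mm dia., hangs some 79 mm below the origin.
- bar_end (a point): Middle of one end of the knob's bar, 38 mm from the screw axis along the bar's x. The screw runs at about 0.05 Nm (under 2 N pushing the bar at 30 mm); when the pad meets the rail, 0.2 to 0.7 turn on, this jumps within a few degrees to about 0.4 Nm (13 N). It is friction: felt while the knob turns; at rest the reading tells little. It stays where it is left.
- pencil: Flat carpenter's pencil 110 x 12 x 7 mm on the jig's base, on its +y side. Origin at the centre of its underside. Bystander.
- dowel_tray: Small grey open tray 70 x 44 x 24 mm with wooden dowels, on the jig's base, on its -y side. Origin under its centre. Bystander.
- glue_bottle: White square glue bottle 62 x 62 mm with a green cone cap, 200 mm tall. Origin under its centre. Bystander.
- mallet: Wooden joiner's mallet lying on the bench, head 75 x 125 x 62 mm, handle 250 mm. Origin under the handle, 100 mm from the head's centre, x towards the head. Bystander.
- try_square: Try square lying flat: dark wooden stock 110 mm, steel blade 150 x 34 mm, 14 mm high. Origin under the stock's middle. Bystander.
- chisel: Chisel 245 mm long, wooden handle 28 mm dia., lying flat. Origin under the joint of handle and blade. Bystander.
- offcut: Loose offcut of the same beech stock, 90 x 44 x 22 mm, on the bench outside the jig. Origin under its centre. Bystander, not the workpiece.
- tape_measure: Black tape measure 70 x 36 x 64 mm standing on the bench. Origin under its centre. Bystander.
Mind the look-alikes: they are no part of the job. What is meant by the rail is not purple or turquoise, and is the larger of those in its own colour.

How it is judged:
By the outcome, as a careful person would: the job done as asked, in the order asked, and still so for the second after the job is handed in, with the robot touching nothing.
It also fails if it takes over 64 s, if anything falls off the work surface, if the arm or the gripper's body presses on something with over 40 N, if the wrist force passes 120 N, or if a joint passes its speed limit or range.

### The arm

A 6-joint arm with a two-finger parallel gripper is mounted at the origin on the work surface. World frame = base frame: x ahead of the robot, y to its left, z up, the work surface at z = 0. Lengths are in m, angles in degrees, forces in N, time in s.
With the tool pointing down it reaches from about 0.3 to 0.75 m from the base axis. Payload 8.5 kg.
Tool frame: the origin (TCP) lies between the finger pads; the fingertips stand env.finger_overhang ahead of it and the grasp point (between the pads) lies 2 mm behind it (env.finger_overhang is the distance from the TCP to the fingertips, in m); z points along the fingers, y is the line along which they close (so a half turn about z gives the same grasp; the last joint's range is limited). The gripper opens to 85 mm and grips with 20 to 120 N. Pads are 22 mm wide; open, the fingers measure 114 mm over their backs; the gripper's body (76 mm by 85 mm) begins 54 mm behind the grasp point. The pads swing forward as they close: fully open they stand 13 mm farther back than shut.
Start: joints at [-79.658, 21.807, 74.336, -0, 83.858, -12.336], TCP at [0.212, -0.507, 0.21] pointing down, gripper open.
Joint ranges: [-178.18, 178.18], [-50.72, 133.34], [12.68, 142.11], [-81.47, 261.47], [9.98, 163.14], [-165.26, 165.26]. Speed limits (degrees/s): [136.94, 136.94, 180, 180, 180, 180].

### API

Orientations are given as a 3x3 rotation matrix whose columns are the frame's x, y, z axes.
In Python, from rig import env gives the robot as it stands. The module is installed in compiled form; this text tells all that it offers.
- The arm moves only by the tool jog_arm, never from a script. Its arguments are lists of equal length, an entry for each row: "hand": the finger opening in m, from 0 to 0.0854; "travel": the shift along the world's x, y, z in m, a list of three; "yaw": the turn about the world's z in rad. A call has exactly 5 rows; each row shifts and turns the commanded pose from where the row before left it; what a row does not reach is not made up. A row lasts 1/8 s, in which the tool goes at most 62.5 mm and 10.7 degrees, less where a joint would pass 70% of its speed; a pose out of reach is approached as far as the arm can. A call is refused whole if a number of a shift passes 0.0625 or a number of a turn 0.188, either way. A call with a gripper value outside its range is refused whole. The fingers move at their own pace and stop on an object; "grip_force" is the grip in N (left out, the last holds). Time passes only in rows, so rows that do not move let the fingers close, or fill a call up. It gives the time, the measured TCP pose, the force, the opening and the grip force at its end, in the units of the state.
- env.observe(): the state, without advancing time (a new reading comes with each control period).
- env.get_image(name): name is "side" or "top"; returns the picture (384x512x3 uint8, red, green, blue); there is no depth.
- env.calibration(name): a dict with "fx", "fy", "cx", "cy" (pixels), "position" and "rotation" of the camera in the world. Camera axes: x right, y down, z forward; pixel columns grow to the right and rows downward; lengths in m; the calibration is good to about 2 mm. A picture is of the moment at which its call begins. calibration takes no time and is no camera call.
- env.close_job(): hands the job in; it is judged then, once.
The state is a dict: "time_s": time; "q": joint angles; "qvel": joint speeds; "joint_efforts": joint torques, N m; "position": TCP position; "tool_rot": TCP orientation; "ft_force": force on the tool from outside, world axes, zero at the start; "wrist_torque": the same for the moment, N m; "grip_width": finger opening in m; "gripper_force": force on a finger pad.
Only numpy, scipy, OpenCV 4.12 (cv2) and the standard library are available. Lean on these libraries where they do the work, as an engineer would, in place of code of your own. Each camera call takes 0.05 s, during which the arm holds its last target. There are 200 camera calls.

## Working session

There is one attempt and no reset: what is moved stays moved. The work goes in short steps, Python scripts to look and compute and a tool call to move; the robot and the scene stay as the last step left them, time stands still between calls to the robot, and variables do not carry over. Pictures are saved under pics/ and viewed, at most 10 in all, crops included, and the job is handed in when it is done.

Besides the shell and the picture viewer there is one more tool, called after ">>>" in YAML: its name, and indented under it one key for each argument. jog_arm: Moves the arm, as the interface text tells. Its arguments: {"type":"object","properties":{"hand":{"type":"array"},"travel":{"type":"array"},"yaw":{"type":"array"},"grip_force":{"type":"number"}},"required":["hand","travel","yaw"]}

```bash
mkdir -p pics
cat > h.py <<'E'
import numpy as np, cv2
from rig import env
def ray(c,u,v):
    d=np.array([(u-c['cx'])/c['fx'],(v-c['cy'])/c['fy'],1.]); return np.array(c['position']),np.array(c['rotation'])@d
def onz(name,u,v,z):
    p,d=ray(env.calibration(name),u,v); return p+d*(z-p[2])/d[2]
def proj(name,P):
    c=env.calibration(name); q=np.array(c['rotation']).T@(np.array(P)-np.array(c['position'])); return np.array([c['fx']*q[0]/q[2]+c['cx'],c['fy']*q[1]/q[2]+c['cy']])
def shot(name):
    return cv2.cvtColor(env.get_image(name),cv2.COLOR_RGB2BGR)
E
python3 - <<'E'
from h import *
a=shot('top');b=shot('side');cv2.imwrite('pics/top0.png',a);cv2.imwrite('pics/side0.png',b)
for n in('top','side'): print({k:np.round(v,3).tolist() for k,v in env.calibration(n).items()})
print(env.finger_overhang, env.observe())
E
```

```text
{'fx': 463.0, 'fy': 463.0, 'cx': 254.197, 'cy': 186.065, 'position': [0.307, -0.011, 1.449], 'rotation': [[0.004, -0.99, 0.144], [-1.0, -0.001, 0.018], [-0.018, -0.144, -0.989]]}
{'fx': 489.263, 'fy': 489.263, 'cx': 248.418, 'cy': 184.622, 'position': [0.254, -1.099, 1.223], 'rotation': [[0.968, -0.184, 0.169], [-0.249, -0.671, 0.699], [-0.015, -0.719, -0.695]]}
0.017 {'time_s': 0.1, 'q': array([-7.96576436e+01,  2.18391229e+01,  7.43793242e+01, -6.39285298e-04,
        8.38588102e+01, -1.23352138e+01]), 'qvel': array([ 0.0119862 , -0.0311416 , -0.18193245, -0.03218038, -0.128766  ,
       -0.0537336 ]), 'joint_efforts': array([ 2.07314763e-03, -4.49222946e+01, -2.31658745e+01, -2.97663155e-04,
        3.65894412e-03, -9.01249933e-06]), 'position': array([ 0.2119962 , -0.50718627,  0.20956126]), 'tool_rot': array([[ 9.22688663e-01,  3.85545804e-01, -2.52989920e-04],
       [ 3.85545787e-01, -9.22687754e-01,  1.32449470e-03],
       [ 2.77222671e-04, -1.31963544e-03, -9.99999091e-01]]), 'ft_force': array([ 0.57984205,  0.12427415, -0.62721659]), 'wrist_torque': array([ 0.04472137, -0.00708572,  0.02182668]), 'gripper_force': 0.0, 'grip_width': 0.08566976274718953}
```

View pics/top0.png

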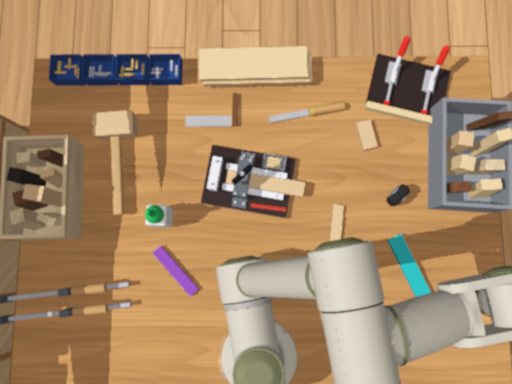

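View pics/side0.png

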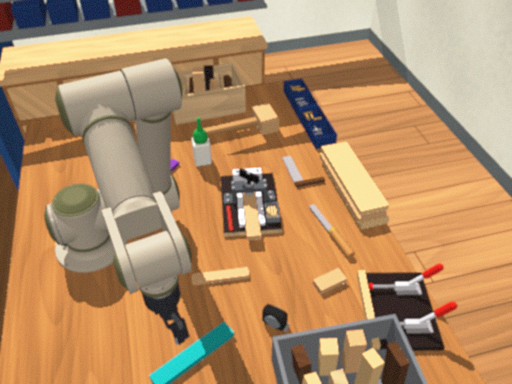

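Top view: the jig is centred near (250,180), with the drill block at its left (214,172) and the rail's tail at (305,188). Rail candidates in beech colour are the bar in the jig (278,185), the offcut (367,135), the loose stick (337,222), the purple bar (177,270) and the turquoise bar (409,265). I choose the one in the jig and check it in one close crop.

Run:
```python
from h import *
a=cv2.imread('pics/top0.png');b=cv2.imread('pics/side0.png')
A=cv2.resize(a[138:224,195:315],None,fx=6,fy=6,interpolation=cv2.INTER_CUBIC)[:516,:720]
B=cv2.resize(b[155:250,205:295],None,fx=6,fy=6,interpolation=cv2.INTER_CUBIC)
A=A[:, :];cv2.imwrite('pics/ca.png',A);cv2.imwrite('pics/cb.png',B)
```

```text
(no output)
```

View pics/ca.png

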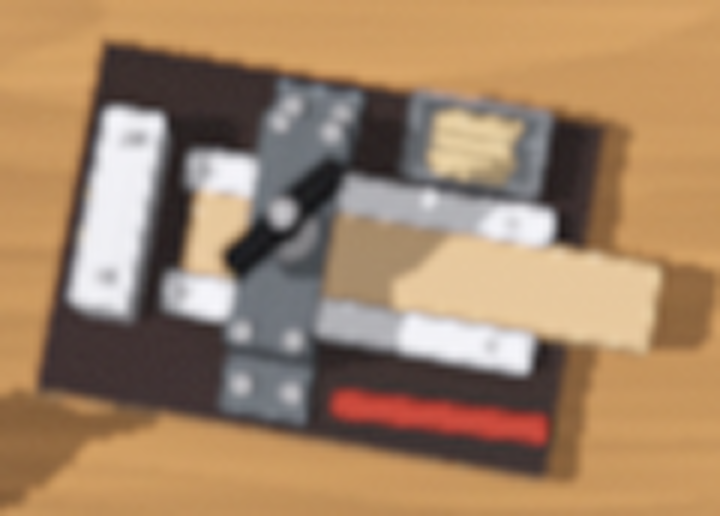

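View pics/cb.png

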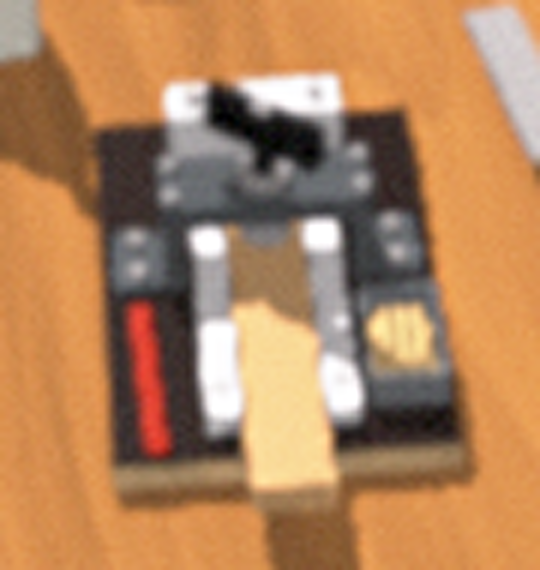

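The crops confirm the beech bar under the bridge as the rail. In the top crop its tail edge runs (662,263)-(648,352) and the black knob bar runs (237,262)-(335,170). The block face is at about (150,215) and the board corners are (105,42), (605,118), (545,475), (40,388).

Run:
```python
from h import *
T=lambda u,v,z: onz('top',u/6+195-.4,v/6+138-.4,z)
S=lambda u,v,z: onz('side',u/6+205-.4,v/6+155-.4,z)
np.set_printoptions(precision=4,suppress=True)
c=np.array([T(105,42,.018),T(605,118,.018),T(545,475,.018),T(40,388,.018)])[:,:2]
print(c,[np.linalg.norm(c[i]-c[(i+1)%4]) for i in range(4)])
cs=np.array([S(95,130,.018),S(408,108,.018),S(470,445,.018),S(115,468,.018)])[:,:2]
print('side',cs,[np.linalg.norm(cs[i]-cs[(i+1)%4]) for i in range(4)])
xd=(c[0]-c[1]+c[3]-c[2]);xd/=np.linalg.norm(xd);yd=np.array([-xd[1],xd[0]]);
xs=(cs[0]-cs[3]+cs[1]-cs[2]);xs/=np.linalg.norm(xs)
print('yaw',np.degrees(np.arctan2(xd[1],xd[0])),np.degrees(np.arctan2(xs[1],xs[0])))
o=c.mean(0)+xd*.015;print('origin',o,cs.mean(0)+xd*.015)
f=lambda p:np.array([(p[:2]-o)@xd,(p[:2]-o)@yd])
tl=[T(662,263,.04),T(648,352,.04)];print('tail',tl,[f(p) for p in tl])
tl=[S(248,490,.04),S(338,484,.04)];print('tail side',tl,[f(p) for p in tl])
print('tip',[f(T(*p,.04)) for p in((193,190),(185,272))])
print('block top edge',[f(T(*p,.062)) for p in((165,115),(133,318))])
print('bar',[(T(*p,.135),f(T(*p,.135))) for p in((335,170),(237,262))])
# bright rail mask tail angle
for i,(u,v) in enumerate(((335,170),(237,262))): pass
```

```text
[[ 0.6474  0.1496]
 [ 0.6064 -0.1137]
 [ 0.419  -0.0812]
 [ 0.4636  0.1804]] [np.float64(0.26653763807643355), np.float64(0.19025315197315532), np.float64(0.2652956094806229), np.float64(0.1863651193333495)]
side [[ 0.4606  0.1811]
 [ 0.6477  0.15  ]
 [ 0.6038 -0.1161]
 [ 0.4153 -0.0819]] [np.float64(0.1896274236795859), np.float64(0.2697054318272275), np.float64(0.1916150956251267), np.float64(0.2668128364580934)]
yaw 80.73405426536453 80.4293421025945
origin [0.5365 0.0486] [0.5343 0.0481]
tail [array([ 0.526 , -0.1406,  0.04  ]), array([ 0.4801, -0.1329,  0.04  ])] [array([-0.1884, -0.0201]), array([-0.1882,  0.0264])]
tail side [array([ 0.4763, -0.1333,  0.04  ]), array([ 0.5228, -0.1417,  0.04  ])] [array([-0.1892,  0.0301]), array([-0.19  , -0.0171])]
tip [array([ 0.0556, -0.0188]), array([0.0522, 0.024 ])]
block top edge [array([ 0.074, -0.051]), array([0.0718, 0.0544])]
bar [(array([0.5564, 0.0246, 0.135 ]), array([-0.0205, -0.0235])), (array([0.5116, 0.0714, 0.135 ]), array([0.0185, 0.0283]))]
```

>>> jog_arm:
  hand: [0,0,0,0,0]
  travel:
    - [0.0285,0.0328,0]
    - [0.0285,0.0328,0]
    - [0.0285,0.0328,0]
    - [0.0285,0.0328,0]
    - [0.0285,0.0328,0]
  yaw: [0.101,0.101,0.101,0.101,0.101]

```text
time_s: 0.72
position: [0.3552, -0.3422, 0.2099]
tool_rot: [[0.618, 0.786, -0.0], [0.786, -0.618, 0.0], [0.0, -0.001, -1.0]]
ft_force: [-0.5, 0.1, -0.4]
grip_width: 0.0001
gripper_force: 0.0
```

>>> jog_arm:
  hand: [0,0,0,0,0]
  travel:
    - [0.0285,0.0328,0]
    - [0.0285,0.0328,0]
    - [0.0285,0.0328,0]
    - [0.0285,0.0328,0]
    - [0.0285,0.0328,0]
  yaw: [0.101,0.101,0.101,0.101,0.101]

```text
time_s: 1.35
position: [0.4977, -0.1782, 0.2098]
tool_rot: [[0.161, 0.987, -0.001], [0.987, -0.161, 0.0], [0.0, -0.001, -1.0]]
ft_force: [1.0, 0.1, -0.7]
grip_width: -0.0001
gripper_force: 0.0
```

>>> jog_arm:
  hand: [0,0,0,0,0]
  travel:
    - [0,0,-0.05]
    - [0,0,-0.05]
    - [0,0,-0.04]
    - [0,0,-0.022]
    - [0,0,-0.01]
  yaw: [0,0,0,0,0]

```text
time_s: 1.98
position: [0.4965, -0.1791, 0.0368]
tool_rot: [[0.164, 0.986, -0.002], [0.986, -0.164, 0.001], [0.001, -0.002, -1.0]]
ft_force: [-0.5, -0.2, 0.3]
grip_width: -0.0001
gripper_force: 0.0
```

Run:
```python
from h import *
a=shot('top');b=shot('side')
A=cv2.resize(a[128:228,190:330],None,fx=4,fy=4,interpolation=cv2.INTER_CUBIC)
B=cv2.resize(b[150:270,190:310],None,fx=4,fy=4,interpolation=cv2.INTER_CUBIC)[:480]
C=np.zeros((480,560,3),np.uint8);C[:400]=A
cv2.imwrite('pics/s1.png',B);print(env.observe()['position'])
```

```text
[ 0.49678621 -0.1793479   0.03756617]
```

View pics/s1.png

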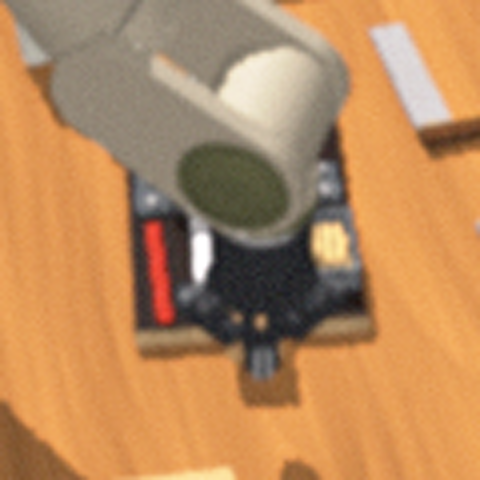

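Side crop: the closed fingers at (262,362) stand just behind the rail's tail, in line with it. Now I push gently.

>>> jog_arm:
  hand: [0,0,0,0,0]
  travel:
    - [0.001,0.006,0]
    - [0.001,0.006,0]
    - [0.0008,0.005,0]
    - [0.0005,0.003,0]
    - [0.0005,0.003,0]
  yaw: [0,0,0,0,0]

```text
time_s: 2.7
position: [0.5009, -0.1562, 0.0382]
tool_rot: [[0.164, 0.986, 0.0], [0.986, -0.164, -0.0], [-0.0, 0.0, -1.0]]
ft_force: [0.4, 0.2, -0.3]
grip_width: 0.0
gripper_force: 0.0
```

>>> jog_arm:
  hand: [0,0,0,0,0]
  travel:
    - [0.0005,0.003,0]
    - [0.0005,0.003,0]
    - [0.0005,0.003,0]
    - [0.0005,0.003,0]
    - [0.0005,0.003,0]
  yaw: [0,0,0,0,0]

```text
time_s: 3.32
position: [0.5034, -0.1413, 0.0381]
tool_rot: [[0.164, 0.986, 0.0], [0.986, -0.164, 0.0], [0.0, 0.0, -1.0]]
ft_force: [0.6, 0.3, -0.3]
grip_width: -0.0002
gripper_force: 0.0
```

>>> jog_arm:
  hand: [0,0,0,0,0]
  travel:
    - [0.0003,0.002,0]
    - [0.0003,0.002,0]
    - [0.0003,0.002,0]
    - [0.0003,0.002,0]
    - [0.0003,0.002,0]
  yaw: [0,0,0,0,0]

```text
time_s: 3.95
position: [0.5049, -0.1314, 0.0381]
tool_rot: [[0.164, 0.986, -0.0], [0.986, -0.164, -0.0], [-0.0, -0.0, -1.0]]
ft_force: [0.4, -0.2, -0.3]
grip_width: -0.0
gripper_force: 0.0
```

>>> jog_arm:
  hand: [0,0,0,0,0]
  travel:
    - [0.0002,0.001,0]
    - [0.0002,0.001,0]
    - [0.0002,0.001,0]
    - [0.0002,0.001,0]
    - [0.0002,0.001,0]
  yaw: [0,0,0,0,0]

```text
time_s: 4.58
position: [0.5059, -0.1264, 0.0381]
tool_rot: [[0.164, 0.986, -0.0], [0.986, -0.164, -0.0], [-0.0, -0.0, -1.0]]
ft_force: [0.3, 0.1, 0.3]
grip_width: 0.0001
gripper_force: 0.0
```

>>> jog_arm:
  hand: [0,0,0,0,0]
  travel:
    - [0.0002,0.001,0]
    - [0.0001,0.0008,0]
    - [0.0001,0.0008,0]
    - [0.0001,0.0008,0]
    - [0.0001,0.0008,0]
  yaw: [0,0,0,0,0]

```text
time_s: 5.2
position: [0.5065, -0.1222, 0.0381]
tool_rot: [[0.164, 0.986, -0.0], [0.986, -0.164, -0.0], [-0.0, 0.0, -1.0]]
ft_force: [0.1, -0.8, -0.7]
grip_width: -0.0
gripper_force: 0.0
```

>>> jog_arm:
  hand: [0,0,0,0,0]
  travel:
    - [0.0001,0.0008,0]
    - [0.0001,0.0008,0]
    - [0.0001,0.0008,0]
    - [0.0001,0.0008,0]
    - [0.0001,0.0008,0]
  yaw: [0,0,0,0,0]

```text
time_s: 5.82
position: [0.507, -0.1182, 0.0381]
tool_rot: [[0.164, 0.986, 0.0], [0.986, -0.164, -0.0], [-0.0, 0.0, -1.0]]
ft_force: [-0.5, 0.2, 0.1]
grip_width: 0.0001
gripper_force: 0.0
```

Run:
```python
from h import *
a=shot('top');b=shot('side')
A=cv2.resize(a[128:228,190:330],None,fx=4,fy=4,interpolation=cv2.INTER_CUBIC)
B=cv2.resize(b[150:270,200:300],None,fx=4,fy=4,interpolation=cv2.INTER_CUBIC)
C=np.zeros((480,800,3),np.uint8);C[:400,:400]=A[:,:400];C[:,400:]=B
cv2.imwrite('pics/s2.png',C);s=env.observe();print(s['position'],s['ft_force'])
```

```text
[ 0.50695111 -0.11817992  0.0381266 ] [-0.05198198  0.55221393 -0.75978016]
```

View pics/s2.png

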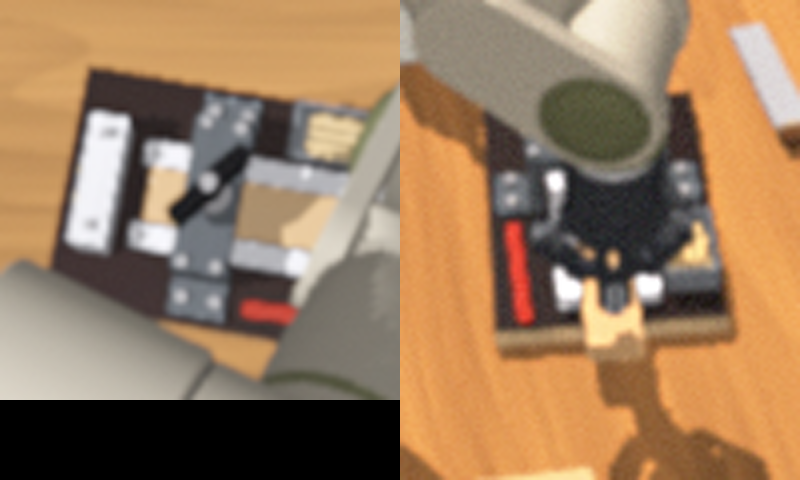

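The right half (side view) shows the fingertips at about (615,305) in front of or over the rail, whose tail is unmoved at (615,345). I check the geometry before going on.

Run:
```python
from h import *
np.set_printoptions(precision=4,suppress=True)
f=lambda p:((p-np.array([200,150]))*4+np.array([400,0]))
for z in (.021,.038,.045,.055,.065): print(z,f(proj('side',[.507,-.1182,z])))
print('before', (proj('side',[.4967,-.1793,.021])-[190,150])*4)
for P in ([.5015,-.137,.040],[.5015,-.137,.018],[.4765,-.133,.04]): print(f(proj('side',P)))
print(env.finger_overhang, env.observe()['q'])
```

```text
0.021 [616.7288 338.5988]
0.038 [616.5914 324.7154]
0.045 [616.5342 318.9371]
0.055 [616.4519 310.619 ]
0.065 [616.3688 302.2254]
before [264.1853 399.6784]
[615.9734 342.1064]
[616.1587 360.0404]
[583.8572 344.729 ]
0.017 [-26.1685  30.1174  92.9843   0.0012  56.9003 -16.7214]
```

Run:
```python
from h import *
b=shot('side')
B=cv2.resize(b[195:250,225:285],None,fx=10,fy=10,interpolation=cv2.INTER_CUBIC)
cv2.imwrite('pics/s3.png',B)
```

```text
(no output)
```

View pics/s3.png

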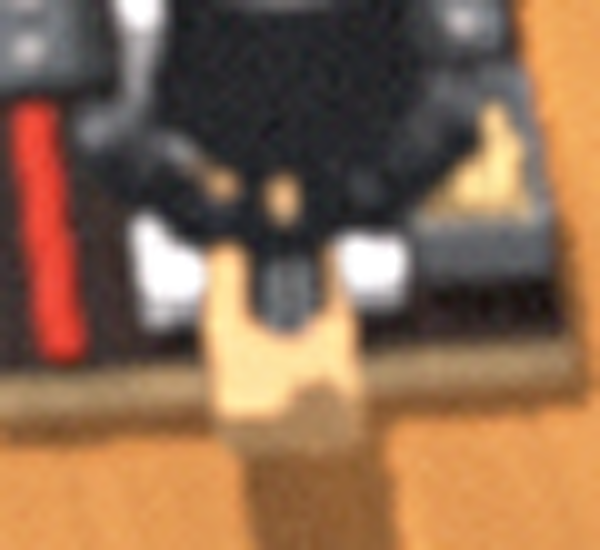

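Crop s3: the fingertips end at (285,325) above the bright rail top, and the tail edge is at (285,415), so the rail has not moved. By the camera, the closed tips ride some 25 mm higher than I computed. I back off, lower with care and look at tip height from the picture.

>>> jog_arm:
  hand: [0,0,0,0,0]
  travel:
    - [-0.0025,-0.015,0]
    - [-0.0025,-0.015,0]
    - [-0.0025,-0.015,0]
    - [-0.0025,-0.015,0]
    - [0,0,0]
  yaw: [0,0,0,0,0]

```text
time_s: 6.6
position: [0.4968, -0.1795, 0.0381]
tool_rot: [[0.166, 0.986, 0.0], [0.986, -0.166, -0.0], [-0.0, 0.0, -1.0]]
ft_force: [-0.6, 1.5, -0.6]
grip_width: 0.0002
gripper_force: 0.0
```

>>> jog_arm:
  hand: [0,0,0,0,0]
  travel:
    - [0,0,-0.004]
    - [0,0,-0.004]
    - [0,0,-0.003]
    - [0,0,-0.003]
    - [0,0,0]
  yaw: [0,0,0,0,0]

```text
time_s: 7.22
position: [0.4969, -0.1781, 0.0239]
tool_rot: [[0.164, 0.986, -0.0], [0.986, -0.164, 0.0], [0.0, -0.0, -1.0]]
ft_force: [-0.1, -0.2, 0.4]
grip_width: 0.0
gripper_force: 0.0
```

Run:
```python
from h import *
b=shot('side');s=env.observe();p=s['position']
B=cv2.resize(b[195:255,225:295],None,fx=8,fy=8,interpolation=cv2.INTER_CUBIC)
cv2.imwrite('pics/s4.png',B);print(p,s['ft_force'])
for z in (-.003,0,.01,.02,.03,.04,.05): print(z,(proj('side',[p[0]-.001,p[1]-.008,z])-[225,195])*8)
```

```text
[ 0.49693386 -0.17815749  0.02404866] [0.75553287 0.29741571 0.20311145]
-0.003 [251.27328189 491.55651943]
0 [251.24836038 486.82089384]
0.01 [251.16479534 470.94173281]
0.02 [251.08046333 454.91683045]
0.03 [250.99535374 438.74417104]
0.04 [250.90945576 422.42170155]
0.05 [250.8227584  405.94733072]
```

View pics/s4.png

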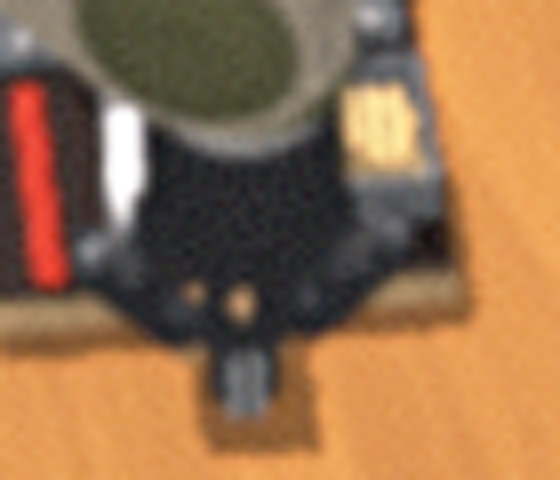

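Crop s4: the fingertips end at (247,417), about 43 mm above the bench while the TCP reads 24 mm. So the real tips sit near TCP z + 18 mm. I lower 20 mm in two force-checked steps.

>>> jog_arm:
  hand: [0,0,0,0,0]
  travel:
    - [0,0,-0.002]
    - [0,0,-0.002]
    - [0,0,-0.002]
    - [0,0,-0.002]
    - [0,0,-0.002]
  yaw: [0,0,0,0,0]

```text
time_s: 7.9
position: [0.4969, -0.1783, 0.014]
tool_rot: [[0.164, 0.986, -0.0], [0.986, -0.164, 0.0], [0.0, -0.0, -1.0]]
ft_force: [-1.0, -0.1, -0.3]
grip_width: 0.0001
gripper_force: 0.0
```

>>> jog_arm:
  hand: [0,0,0,0,0]
  travel:
    - [0,0,-0.002]
    - [0,0,-0.002]
    - [0,0,-0.002]
    - [0,0,-0.002]
    - [0,0,-0.001]
  yaw: [0,0,0,0,0]

```text
time_s: 8.52
position: [0.4969, -0.1783, 0.005]
tool_rot: [[0.164, 0.986, -0.0], [0.986, -0.164, 0.0], [0.0, -0.0, -1.0]]
ft_force: [1.2, -0.5, 0.3]
grip_width: -0.0
gripper_force: 0.0
```

>>> jog_arm:
  hand: [0,0,0,0,0]
  travel:
    - [0.0007,0.004,0]
    - [0.0007,0.004,0]
    - [0.0007,0.004,0]
    - [0.0007,0.004,0]
    - [0.0003,0.002,0]
  yaw: [0,0,0,0,0]

```text
time_s: 9.15
position: [0.5001, -0.1599, 0.0051]
tool_rot: [[0.164, 0.986, -0.0], [0.986, -0.164, 0.0], [0.0, -0.0, -1.0]]
ft_force: [-0.1, 0.6, 0.3]
grip_width: 0.0001
gripper_force: 0.0
```

>>> jog_arm:
  hand: [0,0,0,0,0]
  travel:
    - [0.0003,0.002,0]
    - [0.0003,0.002,0]
    - [0.0003,0.002,0]
    - [0.0003,0.002,0]
    - [0.0003,0.002,0]
  yaw: [0,0,0,0,0]

```text
time_s: 9.78
position: [0.5016, -0.1501, 0.0051]
tool_rot: [[0.164, 0.986, -0.0], [0.986, -0.164, 0.0], [0.0, -0.0, -1.0]]
ft_force: [-0.2, 0.3, -0.3]
grip_width: 0.0002
gripper_force: 0.0
```

>>> jog_arm:
  hand: [0,0,0,0,0]
  travel:
    - [0.0003,0.002,0]
    - [0.0003,0.002,0]
    - [0.0003,0.002,0]
    - [0.0003,0.002,0]
    - [0.0003,0.002,0]
  yaw: [0,0,0,0,0]

```text
time_s: 10.4
position: [0.5031, -0.1402, 0.0051]
tool_rot: [[0.164, 0.986, 0.0], [0.986, -0.164, -0.0], [-0.0, 0.0, -1.0]]
ft_force: [-0.2, -1.4, 0.4]
grip_width: 0.0002
gripper_force: 0.5
```

>>> jog_arm:
  hand: [0,0,0,0,0]
  travel:
    - [0.0003,0.0016,0]
    - [0.0003,0.0016,0]
    - [0.0003,0.0016,0]
    - [0.0003,0.0016,0]
    - [0.0003,0.0016,0]
  yaw: [0,0,0,0,0]

```text
time_s: 11.02
position: [0.5046, -0.1322, 0.0051]
tool_rot: [[0.164, 0.986, -0.0], [0.986, -0.164, -0.0], [-0.0, -0.0, -1.0]]
ft_force: [0.0, -0.9, 0.1]
grip_width: 0.0003
gripper_force: 0.6
```

>>> jog_arm:
  hand: [0,0,0,0,0]
  travel:
    - [0.0001,0.0008,0]
    - [0.0001,0.0008,0]
    - [0.0001,0.0008,0]
    - [0.0001,0.0008,0]
    - [0.0001,0.0008,0]
  yaw: [0,0,0,0,0]

```text
time_s: 11.65
position: [0.5051, -0.1282, 0.0051]
tool_rot: [[0.164, 0.986, 0.0], [0.986, -0.164, -0.0], [-0.0, 0.0, -1.0]]
ft_force: [-0.3, -1.3, -0.7]
grip_width: 0.0002
gripper_force: 0.6
```

Run:
```python
from h import *
a=shot('top');cv2.imwrite('pics/t5.png',a)
A=cv2.resize(a[138:224,195:315],None,fx=6,fy=6,interpolation=cv2.INTER_CUBIC)
# beech strip between block and bridge: profile along the rail's axis (jig x at jig y 0, z .04)
o=np.array([.5345,.048]);x=np.array([.163,.987]);y=np.array([-.987,.163])
for n,im in (('t0',cv2.imread('pics/top0.png')),('t5',a)):
  r=[]
  for k in np.arange(.044,.084,.002):
    v=[]
    for j in (-.010,-.005,0,.005,.01,.015):
      q=proj('top',[*(o+k*x+j*y),.04]); v.append(cv2.getRectSubPix(im,(1,1),(float(q[0]),float(q[1])))[0,0])
    r.append(np.mean(v,0))
  print(n,[(round(k*1000),*m.astype(int)) for k,m in zip(np.arange(.044,.084,.002),r)])
```

```text
t0 [(44, np.int64(157), np.int64(200), np.int64(230)), (46, np.int64(158), np.int64(201), np.int64(231)), (48, np.int64(157), np.int64(199), np.int64(230)), (50, np.int64(152), np.int64(192), np.int64(223)), (52, np.int64(134), np.int64(172), np.int64(201)), (54, np.int64(106), np.int64(138), np.int64(166)), (56, np.int64(73), np.int64(94), np.int64(116)), (58, np.int64(48), np.int64(59), np.int64(73)), (60, np.int64(36), np.int64(38), np.int64(46)), (62, np.int64(34), np.int64(34), np.int64(41)), (64, np.int64(34), np.int64(34), np.int64(41)), (66, np.int64(34), np.int64(34), np.int64(42)), (68, np.int64(35), np.int64(35), np.int64(42)), (70, np.int64(43), np.int64(42), np.int64(48)), (72, np.int64(61), np.int64(59), np.int64(63)), (74, np.int64(87), np.int64(85), np.int64(87)), (76, np.int64(123), np.int64(119), np.int64(120)), (78, np.int64(163), np.int64(159), np.int64(159)), (80, np.int64(201), np.int64(197), np.int64(197)), (82, np.int64(228), np.int64(223), np.int64(223)), (84, np.int64(238), np.int64(234), np.int64(234))]
t5 [(44, np.int64(159), np.int64(201), np.int64(232)),
[... 320 characters left out ...]
(137), np.int64(176), np.int64(207)), (60, np.int64(123), np.int64(159), np.int64(189)), (62, np.int64(112), np.int64(147), np.int64(175)), (64, np.int64(108), np.int64(142), np.int64(169)), (66, np.int64(108), np.int64(141), np.int64(169)), (68, np.int64(108), np.int64(141), np.int64(169)), (70, np.int64(107), np.int64(138), np.int64(166)), (72, np.int64(105), np.int64(130), np.int64(154)), (74, np.int64(109), np.int64(123), np.int64(139)), (76, np.int64(130), np.int64(132), np.int64(139)), (78, np.int64(165), np.int64(161), np.int64(162)), (80, np.int64(203), np.int64(198), np.int64(198)), (82, np.int64(229), np.int64(225), np.int64(224)), (84, np.int64(240), np.int64(236), np.int64(236))]
```

The rail's tip has moved from about 54 to about 74 mm, so it is nearly home. I creep the rest.

>>> jog_arm:
  hand: [0,0,0,0,0]
  travel:
    - [0.0001,0.0005,0]
    - [0.0001,0.0005,0]
    - [0.0001,0.0005,0]
    - [0.0001,0.0005,0]
    - [0.0001,0.0005,0]
  yaw: [0,0,0,0,0]

```text
time_s: 12.32
position: [0.5056, -0.1257, 0.0051]
tool_rot: [[0.164, 0.986, 0.0], [0.986, -0.164, -0.0], [-0.0, 0.0, -1.0]]
ft_force: [-0.9, -2.0, -1.3]
grip_width: -0.0002
gripper_force: 0.6
```

>>> jog_arm:
  hand: [0,0,0,0,0]
  travel:
    - [0.0001,0.0005,0]
    - [0.0001,0.0005,0]
    - [0.0001,0.0005,0]
    - [0,0,0]
    - [0,0,0]
  yaw: [0,0,0,0,0]

```text
time_s: 12.95
position: [0.5059, -0.125, 0.0052]
tool_rot: [[0.164, 0.986, 0.0], [0.986, -0.164, -0.001], [-0.001, 0.0, -1.0]]
ft_force: [-0.9, -5.4, -0.3]
grip_width: -0.0
gripper_force: 2.9
```

The force rose to 5.4 N with the arm lagging, so the rail is home against the block. I retreat, lift and fit the bar's angle.

>>> jog_arm:
  hand: [0,0,0,0,0]
  travel:
    - [-0.001,-0.005,0]
    - [-0.002,-0.014,0]
    - [-0.002,-0.014,0.02]
    - [0,0,0.06]
    - [0,0,0.06]
  yaw: [0,0,0,0,0]

```text
time_s: 13.58
position: [0.5004, -0.158, 0.1467]
tool_rot: [[0.165, 0.986, -0.001], [0.986, -0.165, 0.001], [0.001, -0.001, -1.0]]
ft_force: [1.1, 0.1, 0.0]
grip_width: -0.0003
gripper_force: 0.0
```

Run:
```python
from h import *
np.set_printoptions(precision=4,suppress=True)
for n,im in (('t0',cv2.imread('pics/top0.png')),('t5',cv2.imread('pics/t5.png'))):
  S=4;A=cv2.resize(im[158:190,225:260],None,fx=S,fy=S,interpolation=cv2.INTER_CUBIC)
  m=(A.max(2)<38).astype(np.uint8);k,l,st,ce=cv2.connectedComponentsWithStats(m)
  for i in range(1,k):
    if st[i,4]<300: continue
    pts=np.argwhere(l==i)[:,::-1].astype(np.float32); (c,wh,a)=cv2.minAreaRect(pts); q=cv2.boxPoints((c,wh,a))
    w=np.array([onz('top',(x+.5)/S-.5+225,(y+.5)/S-.5+158,.135)[:2] for x,y in q]);L=np.linalg.norm(w-np.roll(w,-1,0),axis=1)
    e=w[1]-w[0] if L[0]>L[1] else w[2]-w[1]
    print(n,st[i],w.mean(0),L,np.degrees(np.arctan2(e[1],e[0]))%180)
print(env.observe()['position'],env.observe()['ft_force'])
```

```text
t0 [ 77  30  29  33 485] [0.5482 0.033 ] [0.0267 0.0124 0.0266 0.0124] 135.63771934646275
t0 [ 33  70  37  32 487] [0.5197 0.0631] [0.0276 0.0116 0.0275 0.0116] 130.6243147820303
t5 [ 77  30  29  32 477] [0.5483 0.0328] [0.0262 0.0124 0.0261 0.0124] 135.6377193464627
t5 [ 34  70  36  32 459] [0.5197 0.0629] [0.0273 0.0118 0.0273 0.0118] 130.39699939033042
[ 0.5004 -0.158   0.1467] [1.0792 0.1096 0.0434]
```

>>> jog_arm:
  hand: [0.085,0.085,0.085,0.085,0.085]
  travel:
    - [0.0045,0.027,0]
    - [0.0045,0.027,0]
    - [0.0045,0.027,0]
    - [0.0045,0.027,0]
    - [0.0045,0.027,0]
  yaw: [0.13,0.13,0.13,0.13,0.13]

```text
time_s: 14.2
position: [0.5234, -0.022, 0.1451]
tool_rot: [[-0.47, 0.883, -0.0], [0.883, 0.47, 0.0], [0.0, 0.0, -1.0]]
ft_force: [-0.0, 0.4, 0.0]
grip_width: 0.0848
gripper_force: 0.0
```

>>> jog_arm:
  hand: [0.085,0.085,0.085,0.085,0.085]
  travel:
    - [0.0045,0.027,0]
    - [0.0045,0.027,0]
    - [0.0025,0.017,0]
    - [0,0,0]
    - [0,0,0]
  yaw: [0.13,0.14,0,0,0]

```text
time_s: 14.82
position: [0.5348, 0.0479, 0.1451]
tool_rot: [[-0.684, 0.73, -0.0], [0.73, 0.684, -0.0], [-0.0, -0.0, -1.0]]
ft_force: [-0.2, 0.7, -0.5]
grip_width: 0.0848
gripper_force: 0.0
```

>>> jog_arm:
  hand: [0.085,0.085,0.085,0.085,0.085]
  travel:
    - [-0.0008,0,-0.01]
    - [0,0,-0.01]
    - [0,0,-0.01]
    - [0,0,-0.006]
    - [0,0,-0.004]
  yaw: [0,0,0,0,0]

```text
time_s: 15.45
position: [0.534, 0.0487, 0.1047]
tool_rot: [[-0.685, 0.728, -0.0], [0.728, 0.685, 0.0], [0.0, -0.0, -1.0]]
ft_force: [0.3, -0.8, 0.1]
grip_width: 0.085
gripper_force: 0.0
```

>>> jog_arm:
  hand: [0.085,0.085,0.085,0.085,0.085]
  travel:
    - [0,0,-0.004]
    - [0,0,-0.004]
    - [0,0,-0.004]
    - [0,0,-0.003]
    - [0,0,-0.002]
  yaw: [0,0,0,0,0]

```text
time_s: 16.08
position: [0.534, 0.0488, 0.0879]
tool_rot: [[-0.685, 0.728, -0.0], [0.728, 0.685, 0.0], [0.0, -0.0, -1.0]]
ft_force: [0.3, 0.1, 0.0]
grip_width: 0.0851
gripper_force: 0.0
```

>>> jog_arm:
  hand: [0.03,0.02,0.01,0.01,0.01]
  travel:
    - [0,-0.0008,0]
    - [0,0,0]
    - [0,0,0]
    - [0,0,0]
    - [0,0,0]
  yaw: [0,0,0,0,0]
  grip_force: 30

```text
time_s: 16.7
position: [0.5351, 0.0489, 0.0885]
tool_rot: [[-0.685, 0.728, 0.003], [0.728, 0.685, 0.002], [-0.001, 0.003, -1.0]]
ft_force: [4.2, 6.1, -0.5]
grip_width: 0.0154
gripper_force: 35.7
```

Run:
```python
from h import *
b=shot('side');a=shot('top');s=env.observe();p=s['position']
B=cv2.resize(b[140:215,205:295],None,fx=6,fy=6,interpolation=cv2.INTER_CUBIC)
cv2.imwrite('pics/s6.png',B);print(p,s['ft_force'],s['wrist_torque'],s['grip_width'],s['gripper_force'],s['q'])
```

```text
[0.53509589 0.04883962 0.08847994] [ 3.6112558   6.2061611  -1.07123912] [ 0.83688511 -0.69602259 -0.02892831] 0.01523643151487668 35.748823285102844 [ -7.47731207  27.423358    87.17327495   0.12637301  65.25434377
 -50.7829772 ]
```

View pics/s6.png

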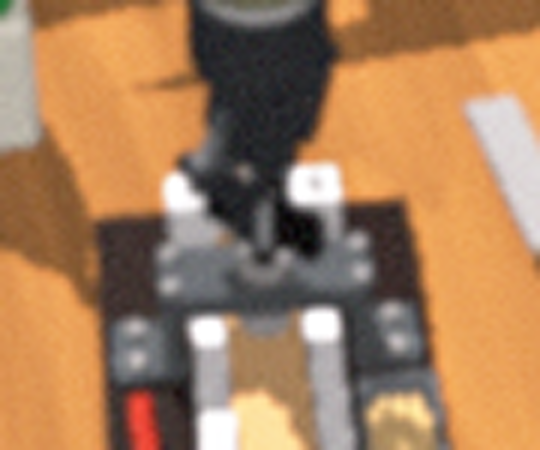

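Crop s6: the fingers hold the knob bar across its middle at (265,230), and the opening of 15.4 mm matches the 16 mm bar. I relieve the side force and start turning.

>>> jog_arm:
  hand: [0.01,0.01,0.01,0.01,0.01]
  travel:
    - [0.001,0.0009,0]
    - [0,0,0]
    - [0,0,-0.0001]
    - [0,0,-0.0001]
    - [0,0,-0.0001]
  yaw: [0,-0.1,-0.12,-0.12,-0.12]

```text
time_s: 17.42
position: [0.5353, 0.0491, 0.0881]
tool_rot: [[-0.287, 0.958, 0.001], [0.958, 0.287, 0.0], [0.0, 0.001, -1.0]]
ft_force: [1.0, 2.2, 2.7]
grip_width: 0.0154
gripper_force: 36.1
```

```bash
cat > st.py <<'E'
from h import *
s=env.observe();R=s['tool_rot'];print('yaw',round(np.degrees(np.arctan2(R[1,0],R[0,0])),2),'t',s['time_s'],'p',np.round(s['position'],4),'F',np.round(s['ft_force'],1),'M',np.round(s['wrist_torque'],3),'q6',round(s['q'][5],1),'e6',round(s['joint_efforts'][5],3),'v6',round(s['qvel'][5],1))
E
python3 st.py
```

```text
yaw 106.68 t 17.425 p [0.5353 0.0491 0.0881] F [1.  2.2 2.7] M [ 0.403 -0.089  0.126] q6 -24.1 e6 -1.216 v6 54.6
```

>>> jog_arm:
  hand: [0.01,0.01,0.01,0.01,0.01]
  travel:
    - [0,0,-0.0001]
    - [0,0,-0.0001]
    - [0,0,-0.0001]
    - [0,0,-0.0001]
    - [0,0,0]
  yaw: [-0.14,-0.14,-0.1,-0.06,-0.06]

```text
time_s: 18.05
position: [0.5356, 0.0491, 0.0878]
tool_rot: [[0.205, 0.979, 0.002], [0.979, -0.205, 0.0], [0.001, 0.001, -1.0]]
ft_force: [2.2, 3.2, 1.9]
grip_width: 0.0152
gripper_force: 36.1
```

```bash
python3 st.py
```

```text
yaw 78.15 t 18.05 p [0.5356 0.0491 0.0878] F [2.2 3.2 1.9] M [ 0.435 -0.256  0.019] q6 4.4 e6 -0.579 v6 27.2
```

>>> jog_arm:
  hand: [0.01,0.01,0.01,0.01,0.01]
  travel:
    - [0,0,0]
    - [0,0,-0.0001]
    - [0,0,0]
    - [0,0,-0.0001]
    - [0,0,0]
  yaw: [-0.05,-0.05,-0.05,-0.05,-0.05]

```text
time_s: 18.68
position: [0.5358, 0.0491, 0.0877]
tool_rot: [[0.441, 0.898, 0.002], [0.898, -0.441, 0.0], [0.001, 0.002, -1.0]]
ft_force: [2.4, 2.1, 0.9]
grip_width: 0.0152
gripper_force: 36.1
```

```bash
python3 st.py
```

```text
yaw 63.84 t 18.675 p [0.5358 0.0491 0.0877] F [2.4 2.1 0.9] M [ 0.37  -0.273  0.044] q6 18.7 e6 -0.478 v6 22.7
```

>>> jog_arm:
  hand: [0.01,0.01,0.01,0.01,0.01]
  travel:
    - [0,0,0]
    - [0,0,-0.0001]
    - [0,0,0]
    - [0,0,-0.0001]
    - [0,0,0]
  yaw: [-0.04,-0.04,-0.04,-0.04,-0.04]

```text
time_s: 19.3
position: [0.5359, 0.049, 0.0875]
tool_rot: [[0.61, 0.792, 0.002], [0.792, -0.61, 0.0], [0.002, 0.002, -1.0]]
ft_force: [2.6, 2.1, 3.1]
grip_width: 0.0156
gripper_force: 36.1
```

```bash
python3 st.py
```

```text
yaw 52.4 t 19.3 p [0.5359 0.049  0.0875] F [2.6 2.1 3.1] M [ 0.339 -0.376  0.09 ] q6 30.2 e6 -0.373 v6 18.2
```

>>> jog_arm:
  hand: [0.01,0.01,0.01,0.01,0.01]
  travel:
    - [0,0,0]
    - [0,0,-0.0001]
    - [0,0,0]
    - [0,0,0]
    - [0,0,0]
  yaw: [-0.04,-0.04,-0.04,-0.04,-0.04]

```text
time_s: 19.92
position: [0.536, 0.049, 0.0874]
tool_rot: [[0.755, 0.655, 0.002], [0.655, -0.755, 0.0], [0.002, 0.001, -1.0]]
ft_force: [3.0, 2.3, 1.0]
grip_width: 0.0155
gripper_force: 36.1
```

```bash
python3 st.py
```

```text
yaw 40.94 t 19.925 p [0.536  0.049  0.0874] F [3.  2.3 1. ] M [ 0.336 -0.421 -0.011] q6 41.6 e6 -0.373 v6 18.2
```

>>> jog_arm:
  hand: [0.01,0.01,0.01,0.01,0.01]
  travel:
    - [0,0,0]
    - [0,0,-0.0001]
    - [0,0,0]
    - [0,0,-0.0001]
    - [0,0,0]
  yaw: [-0.04,-0.04,-0.04,-0.04,-0.04]

```text
time_s: 20.55
position: [0.536, 0.0489, 0.0873]
tool_rot: [[0.871, 0.492, 0.003], [0.492, -0.871, 0.0], [0.002, 0.001, -1.0]]
ft_force: [3.2, 1.1, 1.9]
grip_width: 0.0156
gripper_force: 36.1
```

```bash
python3 st.py
```

```text
yaw 29.48 t 20.55 p [0.536  0.0489 0.0873] F [3.2 1.1 1.9] M [ 0.291 -0.445 -0.028] q6 53.1 e6 -0.374 v6 18.1
```

>>> jog_arm:
  hand: [0.01,0.01,0.01,0.01,0.01]
  travel:
    - [0,0,0]
    - [0,0,-0.0001]
    - [0,0,0]
    - [0,0,-0.0001]
    - [0,0,0]
  yaw: [-0.04,-0.04,-0.04,-0.04,-0.04]

```text
time_s: 21.18
position: [0.5361, 0.0488, 0.0871]
tool_rot: [[0.951, 0.309, 0.003], [0.309, -0.951, -0.0], [0.003, 0.001, -1.0]]
ft_force: [4.0, 1.4, 3.1]
grip_width: 0.0151
gripper_force: 36.2
```

```bash
python3 st.py
```

```text
yaw 18.02 t 21.175 p [0.5361 0.0488 0.0871] F [4.  1.4 3.1] M [ 0.255 -0.479  0.031] q6 64.6 e6 -0.374 v6 18.1
```

>>> jog_arm:
  hand: [0.01,0.01,0.01,0.01,0.01]
  travel:
    - [0,0,0]
    - [0,0,-0.0001]
    - [0,0,0]
    - [0,0,0]
    - [0,0,0]
  yaw: [-0.04,-0.04,-0.04,-0.04,-0.04]

```text
time_s: 21.8
position: [0.5362, 0.0487, 0.087]
tool_rot: [[0.993, 0.114, 0.003], [0.114, -0.993, -0.0], [0.003, 0.001, -1.0]]
ft_force: [3.6, 0.6, 2.1]
grip_width: 0.0151
gripper_force: 36.1
```

```bash
python3 st.py
```

```text
yaw 6.55 t 21.8 p [0.5362 0.0487 0.087 ] F [3.6 0.6 2.1] M [ 0.142 -0.519  0.035] q6 76.0 e6 -0.374 v6 18.2
```

>>> jog_arm:
  hand: [0.01,0.01,0.01,0.01,0.01]
  travel:
    - [0,0,0]
    - [0,0,-0.0001]
    - [0,0,0]
    - [0,0,-0.0001]
    - [0,0,0]
  yaw: [-0.04,-0.04,-0.04,-0.04,-0.04]

```text
time_s: 22.42
position: [0.5362, 0.0486, 0.0869]
tool_rot: [[0.996, -0.085, 0.003], [-0.085, -0.996, -0.001], [0.003, 0.0, -1.0]]
ft_force: [3.4, 0.4, 2.0]
grip_width: 0.0158
gripper_force: 36.2
```

```bash
python3 st.py
```

```text
yaw -4.9 t 22.425 p [0.5362 0.0486 0.0869] F [3.4 0.4 2. ] M [-0.003 -0.419  0.016] q6 87.5 e6 -0.374 v6 18.2
```

>>> jog_arm:
  hand: [0.01,0.01,0.01,0.01,0.01]
  travel:
    - [0,0,0]
    - [0,0,-0.0001]
    - [0,0,0]
    - [0,0,-0.0001]
    - [0,0,0]
  yaw: [-0.04,-0.04,-0.04,-0.04,-0.04]

```text
time_s: 23.05
position: [0.5361, 0.0485, 0.0867]
tool_rot: [[0.959, -0.282, 0.003], [-0.282, -0.96, -0.001], [0.003, -0.0, -1.0]]
ft_force: [2.2, -0.6, 2.7]
grip_width: 0.0154
gripper_force: 36.3
```

```bash
python3 st.py
```

```text
yaw -16.36 t 23.05 p [0.5361 0.0485 0.0867] F [ 2.2 -0.6  2.7] M [-0.036 -0.413  0.048] q6 98.9 e6 -0.375 v6 18.2
```

>>> jog_arm:
  hand: [0.01,0.01,0.01,0.01,0.01]
  travel:
    - [0,0,0]
    - [0,0,-0.0001]
    - [0,0,0]
    - [0,0,0]
    - [0,0,0]
  yaw: [-0.04,-0.04,-0.04,-0.04,-0.04]

```text
time_s: 23.68
position: [0.5361, 0.0483, 0.0866]
tool_rot: [[0.884, -0.467, 0.003], [-0.467, -0.884, -0.001], [0.003, -0.0, -1.0]]
ft_force: [3.5, -1.9, 3.1]
grip_width: 0.0153
gripper_force: 36.2
```

```bash
python3 st.py
```

```text
yaw -27.82 t 23.675 p [0.5361 0.0483 0.0866] F [ 3.5 -1.9  3.1] M [-0.137 -0.394  0.066] q6 110.4 e6 -0.375 v6 18.2
```

>>> jog_arm:
  hand: [0.01,0.01,0.01,0.01,0.01]
  travel:
    - [0,0,0]
    - [0,0,-0.0001]
    - [0,0,0]
    - [0,0,-0.0001]
    - [0,0,0]
  yaw: [-0.04,-0.04,-0.04,-0.04,-0.04]

```text
time_s: 24.3
position: [0.5361, 0.0482, 0.0864]
tool_rot: [[0.774, -0.633, 0.003], [-0.633, -0.774, -0.001], [0.003, -0.001, -1.0]]
ft_force: [1.8, -1.2, 2.2]
grip_width: 0.0152
gripper_force: 36.3
```

```bash
python3 st.py
```

```text
yaw -39.28 t 24.3 p [0.5361 0.0482 0.0864] F [ 1.8 -1.2  2.2] M [-0.208 -0.315  0.096] q6 121.9 e6 -0.375 v6 18.2
```

>>> jog_arm:
  hand: [0.01,0.01,0.01,0.01,0.01]
  travel:
    - [0,0,0]
    - [0,0,-0.0001]
    - [0,0,0]
    - [0,0,-0.0001]
    - [0,0,0]
  yaw: [-0.04,-0.04,-0.04,-0.04,-0.04]

```text
time_s: 24.92
position: [0.536, 0.0481, 0.0863]
tool_rot: [[0.633, -0.774, 0.003], [-0.774, -0.633, -0.001], [0.003, -0.001, -1.0]]
ft_force: [1.9, -1.5, 3.9]
grip_width: 0.0154
gripper_force: 36.4
```

```bash
python3 st.py
```

```text
yaw -50.74 t 24.925 p [0.536  0.0481 0.0863] F [ 1.9 -1.5  3.9] M [-0.331 -0.239  0.075] q6 133.3 e6 -0.375 v6 18.2
```

184° turned with no stiffening and joint 6 nears its limit, so I regrip half a turn back.

>>> jog_arm:
  hand: [0.085,0.085,0.085,0.085,0.085]
  travel:
    - [0,0,0]
    - [0,0,0]
    - [0,0,0.02]
    - [0,0,0.035]
    - [0,0,0]
  yaw: [0,0,0,0.1816,0.185]

```text
time_s: 25.55
position: [0.536, 0.0488, 0.1428]
tool_rot: [[0.872, -0.489, 0.004], [-0.489, -0.872, -0.001], [0.004, -0.002, -1.0]]
ft_force: [-0.8, 0.2, 0.8]
grip_width: 0.085
gripper_force: 0.0
```

>>> jog_arm:
  hand: [0.085,0.085,0.085,0.085,0.085]
  travel:
    - [0,0,0]
    - [0,0,0]
    - [0,0,0]
    - [0,0,0]
    - [0,0,0]
  yaw: [0.185,0.185,0.185,0.185,0.185]

```text
time_s: 26.18
position: [0.5348, 0.049, 0.1403]
tool_rot: [[0.915, 0.403, -0.001], [0.403, -0.915, 0.0], [-0.001, -0.0, -1.0]]
ft_force: [-0.4, -0.2, 0.2]
grip_width: 0.085
gripper_force: 0.0
```

>>> jog_arm:
  hand: [0.085,0.085,0.085,0.085,0.085]
  travel:
    - [0,0,0]
    - [0,0,0]
    - [0,0,0]
    - [0,0,0]
    - [0,0,0]
  yaw: [0.185,0.185,0.185,0.185,0.185]

```text
time_s: 26.8
position: [0.5348, 0.0489, 0.1403]
tool_rot: [[0.229, 0.973, -0.001], [0.973, -0.229, 0.0], [-0.0, -0.001, -1.0]]
ft_force: [-0.1, 0.2, -0.4]
grip_width: 0.0848
gripper_force: 0.0
```

>>> jog_arm:
  hand: [0.085,0.085,0.085,0.085,0.085]
  travel:
    - [0,0,0]
    - [0,0,0]
    - [0,0,0]
    - [0,0,0]
    - [0,0,0]
  yaw: [0.185,0.185,0.185,0.185,0.185]

```text
time_s: 27.42
position: [0.5348, 0.0489, 0.1403]
tool_rot: [[-0.639, 0.769, -0.001], [0.769, 0.639, 0.0], [0.001, -0.001, -1.0]]
ft_force: [-0.0, 0.7, 0.9]
grip_width: 0.0849
gripper_force: 0.0
```

```bash
python3 st.py
python3 - <<'E'
from h import *
b=shot('side')
B=cv2.resize(b[140:215,205:295],None,fx=6,fy=6,interpolation=cv2.INTER_CUBIC)
cv2.imwrite('pics/s7.png',B)
E
```

```text
yaw 129.73 t 27.425 p [0.5348 0.0489 0.1403] F [-0.   0.7  0.9] M [ 0.03  -0.039 -0.025] q6 -47.1 e6 1.964 v6 -84.1
```

View pics/s7.png

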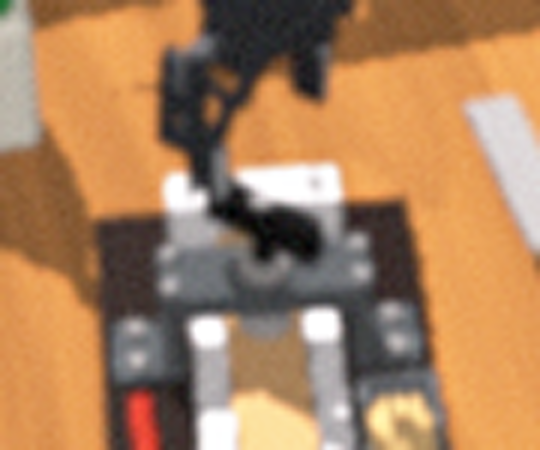

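Crop s7: the bar, about (215,195)-(320,240), now lies as at the start after half a turn. The open gripper is above it and the pad and rail look unchanged. I lower and grip again.

>>> jog_arm:
  hand: [0.085,0.085,0.085,0.085,0.085]
  travel:
    - [0.0006,0.0003,-0.015]
    - [0,0,-0.015]
    - [0,0,-0.012]
    - [0,0,-0.008]
    - [0,0,-0.005]
  yaw: [0,0,0,0,0]

```text
time_s: 28.1
position: [0.5356, 0.0492, 0.085]
tool_rot: [[-0.633, 0.774, -0.0], [0.774, 0.633, 0.0], [0.0, -0.0, -1.0]]
ft_force: [-0.0, 0.3, -0.0]
grip_width: 0.0847
gripper_force: 0.0
```

>>> jog_arm:
  hand: [0.03,0.02,0.01,0.01,0.01]
  travel:
    - [0,0,0]
    - [0,0,0]
    - [0,0,0]
    - [0,0,0]
    - [0,0,0]
  yaw: [0,0,0,0,0]

```text
time_s: 28.72
position: [0.5354, 0.0489, 0.0858]
tool_rot: [[-0.634, 0.773, -0.0], [0.773, 0.634, -0.001], [-0.0, -0.001, -1.0]]
ft_force: [-3.2, -1.3, 4.1]
grip_width: 0.0154
gripper_force: 36.1
```

```bash
python3 st.py
```

```text
yaw 129.34 t 28.725 p [0.5354 0.0489 0.0858] F [-3.2 -1.3  4.1] M [-0.312  0.468 -0.033] q6 -46.7 e6 -0.043 v6 0.0
```

>>> jog_arm:
  hand: [0.01,0.01,0.01,0.01,0.01]
  travel:
    - [0,0,0]
    - [0,0,-0.0001]
    - [0,0,0]
    - [0,0,-0.0001]
    - [0,0,0]
  yaw: [-0.04,-0.04,-0.04,-0.04,-0.04]

```text
time_s: 29.35
position: [0.5355, 0.0489, 0.0856]
tool_rot: [[-0.467, 0.884, -0.0], [0.884, 0.467, -0.001], [-0.0, -0.0, -1.0]]
ft_force: [-2.2, -3.2, 4.2]
grip_width: 0.0157
gripper_force: 36.2
```

```bash
python3 st.py
```

```text
yaw 117.81 t 29.35 p [0.5355 0.0489 0.0856] F [-2.2 -3.2  4.2] M [-0.301  0.463  0.02 ] q6 -35.2 e6 -0.377 v6 18.1
```

>>> jog_arm:
  hand: [0.01,0.01,0.01,0.01,0.01]
  travel:
    - [0,0,0]
    - [0,0,-0.0001]
    - [0,0,0]
    - [0,0,-0.0001]
    - [0,0,0]
  yaw: [-0.04,-0.04,-0.04,-0.04,-0.04]

```text
time_s: 29.98
position: [0.5356, 0.0489, 0.0855]
tool_rot: [[-0.282, 0.96, 0.0], [0.96, 0.282, -0.0], [-0.0, -0.0, -1.0]]
ft_force: [-3.1, -2.7, 3.6]
grip_width: 0.0156
gripper_force: 36.3
```

```bash
python3 st.py
```

```text
yaw 106.35 t 29.975 p [0.5356 0.0489 0.0855] F [-3.1 -2.7  3.6] M [-0.343  0.436  0.038] q6 -23.7 e6 -0.377 v6 18.2
```

>>> jog_arm:
  hand: [0.01,0.01,0.01,0.01,0.01]
  travel:
    - [0,0,0]
    - [0,0,-0.0001]
    - [0,0,0]
    - [0,0,-0.0001]
    - [0,0,0]
  yaw: [-0.04,-0.04,-0.04,-0.04,-0.04]

```text
time_s: 30.6
position: [0.5356, 0.0489, 0.0854]
tool_rot: [[-0.085, 0.996, 0.0], [0.996, 0.085, -0.001], [-0.001, 0.0, -1.0]]
ft_force: [-3.5, -1.8, 5.8]
grip_width: 0.0152
gripper_force: 36.4
```

```bash
python3 st.py
```

```text
yaw 94.9 t 30.6 p [0.5356 0.0489 0.0854] F [-3.5 -1.8  5.8] M [-0.346  0.504  0.1  ] q6 -12.3 e6 -0.371 v6 18.2
```

>>> jog_arm:
  hand: [0.01,0.01,0.01,0.01,0.01]
  travel:
    - [0,0,0]
    - [0,0,-0.0001]
    - [0,0,0]
    - [0,0,-0.0001]
    - [0,0,0]
  yaw: [-0.04,-0.04,-0.04,-0.04,-0.04]

```text
time_s: 31.22
position: [0.5357, 0.0489, 0.0853]
tool_rot: [[0.114, 0.993, 0.001], [0.993, -0.114, -0.001], [-0.0, 0.001, -1.0]]
ft_force: [-2.7, -1.3, 6.6]
grip_width: 0.0153
gripper_force: 36.5
```

```bash
python3 st.py
```

```text
yaw 83.44 t 31.225 p [0.5357 0.0489 0.0853] F [-2.7 -1.3  6.6] M [-0.39   0.511  0.061] q6 -0.8 e6 -0.369 v6 18.2
```

>>> jog_arm:
  hand: [0.01,0.01,0.01,0.01,0.01]
  travel:
    - [0,0,0]
    - [0,0,-0.0001]
    - [0,0,0]
    - [0,0,-0.0001]
    - [0,0,0]
  yaw: [-0.04,-0.04,-0.04,-0.04,-0.04]

```text
time_s: 31.85
position: [0.5357, 0.0489, 0.0853]
tool_rot: [[0.309, 0.951, 0.001], [0.951, -0.309, -0.001], [-0.001, 0.001, -1.0]]
ft_force: [-3.2, -1.9, 7.0]
grip_width: 0.0155
gripper_force: 36.7
```

```bash
python3 st.py
```

```text
yaw 72.02 t 31.85 p [0.5357 0.0489 0.0853] F [-3.2 -1.9  7. ] M [-0.342  0.612  0.447] q6 10.6 e6 -0.018 v6 18.2
```

The torque jumped from about 0.06 to 0.45 Nm between yaw 83.4° and 72.0°. I take onset near 78.5°, so the target is about yaw −12°, 84° more. The grip goes up to 60 N.

>>> jog_arm:
  hand: [0.01,0.01,0.01,0.01,0.01]
  travel:
    - [0,0,0]
    - [0,0,0]
    - [0,0,0]
    - [0,0,-0.0001]
    - [0,0,-0.0001]
  yaw: [-0.08,-0.1,-0.1,-0.1,-0.1]
  grip_force: 60

```text
time_s: 32.48
position: [0.5358, 0.0488, 0.0852]
tool_rot: [[0.714, 0.7, 0.001], [0.7, -0.714, -0.001], [0.0, 0.001, -1.0]]
ft_force: [-3.1, -2.9, 8.0]
grip_width: 0.015
gripper_force: 62.4
```

```bash
python3 st.py
```

```text
yaw 44.41 t 32.475 p [0.5358 0.0488 0.0852] F [-3.1 -2.9  8. ] M [-0.386  0.59   0.423] q6 38.2 e6 -0.645 v6 45.4
```

>>> jog_arm:
  hand: [0.01,0.01,0.01,0.01,0.01]
  travel:
    - [0,0,0]
    - [0,0,-0.0001]
    - [0,0,0]
    - [0,0,-0.0001]
    - [0,0,-0.0001]
  yaw: [-0.1,-0.1,-0.1,-0.1,-0.1]

```text
time_s: 33.1
position: [0.5359, 0.0487, 0.085]
tool_rot: [[0.962, 0.272, 0.001], [0.272, -0.962, -0.001], [0.001, 0.002, -1.0]]
ft_force: [-3.2, -3.7, 10.4]
grip_width: 0.0151
gripper_force: 62.5
```

```bash
python3 st.py
```

```text
yaw 15.76 t 33.1 p [0.5359 0.0487 0.085 ] F [-3.2 -3.7 10.4] M [-0.541  0.636  0.399] q6 66.9 e6 -0.641 v6 45.4
```

>>> jog_arm:
  hand: [0.01,0.01,0.01,0.01,0.01]
  travel:
    - [0,0,0]
    - [0,0,0]
    - [0,0,0]
    - [0,0,0]
    - [0,0,0]
  yaw: [-0.12,-0.12,-0.12,-0.125,0]

```text
time_s: 33.72
position: [0.5359, 0.0485, 0.0849]
tool_rot: [[0.978, -0.207, 0.001], [-0.207, -0.978, -0.001], [0.001, 0.001, -1.0]]
ft_force: [-2.9, -4.0, 8.3]
grip_width: 0.0148
gripper_force: 62.3
```

```bash
python3 st.py
```

```text
yaw -11.96 t 33.725 p [0.5359 0.0485 0.0849] F [-2.9 -4.   8.3] M [-0.689  0.657  0.053] q6 94.6 e6 0.516 v6 -2.1
```

>>> jog_arm:
  hand: [0.085,0.085,0.085,0.085,0.085]
  travel:
    - [0,0,0]
    - [0,0,0]
    - [0,0,0.02]
    - [0,0,0.05]
    - [0,0,0.05]
  yaw: [0,0,0,0,0]

```text
time_s: 34.35
position: [0.5354, 0.0493, 0.2051]
tool_rot: [[0.979, -0.206, -0.001], [-0.206, -0.979, 0.0], [-0.001, -0.0, -1.0]]
ft_force: [-0.3, -0.2, -1.0]
grip_width: 0.0849
gripper_force: 0.0
```

```bash
python3 st.py
python3 - <<'E'
from h import *
im=shot('side');np.set_printoptions(precision=4,suppress=True)
a0=cv2.imread('pics/side0.png')
# rail tail: profile along rail centre line at z=.04 in the side view
o=np.array([.5345,.048]);x=np.array([.163,.987])
for n,m in (('0',a0),('now',im)):
  r=[]
  for k in np.arange(-.200,-.148,.004):
    q=proj('side',[*(o+k*x),.04]); r.append((round(k*1000),*cv2.getRectSubPix(m,(3,3),(float(q[0]),float(q[1]))).mean((0,1)).astype(int).tolist()))
  print(n,r)
d=cv2.absdiff(im,a0).max(2);mask=(cv2.blur(d,(3,3))>60).astype(np.uint8)
k,l,st,c=cv2.connectedComponentsWithStats(mask)
print([s.tolist() for s in st[1:] if s[4]>25])
E
```

```text
yaw -11.88 t 34.35 p [0.5354 0.0493 0.2051] F [-0.3 -0.2 -1. ] M [ 0.012 -0.028 -0.033] q6 94.5 e6 -0.0 v6 0.0
0 [(-200, 80, 120, 159), (-196, 87, 128, 167), (-192, 98, 143, 185), (-188, 117, 168, 212), (-184, 136, 195, 236), (-180, 147, 212, 247), (-176, 151, 217, 249), (-172, 151, 218, 249), (-168, 152, 218, 249), (-164, 152, 217, 249), (-160, 152, 217, 249), (-156, 151, 216, 249), (-152, 151, 216, 249), (-148, 151, 216, 249)]
now [(-200, 53, 95, 143), (-196, 54, 95, 143), (-192, 56, 97, 144), (-188, 60, 100, 147), (-184, 68, 108, 151), (-180, 76, 116, 157), (-176, 83, 123, 163), (-172, 91, 134, 175), (-168, 106, 154, 198), (-164, 128, 184, 225), (-160, 147, 211, 246), (-156, 157, 223, 252), (-152, 159, 225, 252), (-148, 159, 224, 251)]
[[93, 0, 46, 30, 1083], [56, 25, 114, 98, 3843], [166, 48, 94, 42, 1394], [190, 77, 3, 14, 40], [236, 80, 23, 23, 223], [136, 100, 27, 9, 84], [235, 104, 26, 54, 686], [92, 121, 114, 224, 10931], [136, 123, 6, 10, 49], [66, 138, 31, 49, 892], [238, 168, 10, 6, 50], [238, 175, 8, 6, 35], [44, 204, 14, 40, 296], [61, 227, 10, 6, 31], [247, 231, 14, 6, 74], [211, 237, 124, 124, 5044], [250, 246, 15, 6, 79], [64, 254, 10, 15, 91], [65, 270, 12, 31, 237], [179, 299, 7, 11, 35], [81, 302, 26, 8, 57], [191, 328, 14, 34, 239], [196, 366, 20, 18, 262], [238, 366, 15, 18, 191]]
```

```bash
python3 -c "
from rig import env
print(env.close_job())"
```

```text
the job is handed in; nothing more can be done
None
```

The job is handed in at about 34 s: the rail sits home against the drill block, seated at about 5 N, and the knob was turned about 90° (±6°) past the point where it stiffened, then released, with the gripper clear of everything.

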